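# Show a dispenser's sprung shutter half open

### The arm

A 6-joint arm with a two-finger parallel gripper is mounted at the origin on the work surface. World frame = base frame: x ahead of the robot, y to its left, z up, the work surface at z = 0. Lengths are in mm, angles in rad, forces in N, time in s.
With the tool pointing down it reaches from about 350 to 975 mm from the base axis. Payload 7.1 kg.
Tool frame: the origin (TCP) lies midway between the tips of the shut fingers; the grasp point (between the pads) lies 19 mm behind it; z points along the fingers, y is the line along which they close (so a half turn about z gives the same grasp; the last joint's range is limited). The gripper opens to 88 mm and grips with 3 to 60 N. Pads are 20 mm wide; open, the fingers measure 115 mm over their backs; the gripper's body (75 mm by 178 mm) begins 61 mm behind the grasp point.
Start: joints at [-1.148, 0.423, 1.63, -0, 1.089, -0.019], TCP at [267.244, -564.965, 222.675] pointing down, gripper open.
Joint ranges: [-3, 3], [-0.9, 2.11], [0.09, 2.58], [-1.31, 4.45], [0.11, 2.69], [-2.54, 2.54]. Speed limits (rad/s): [2.39, 2.39, 3.01, 3.14, 3.14, 3.14].

### API

Orientations are given as a unit quaternion [w, x, y, z].
In Python, from bench import manip gives the robot as it stands. The module is installed in compiled form; this text tells all that it offers. Calls block until the motion is done:
- manip.move_ptp(position, orientation): joint-space move of the TCP to a pose.
- manip.move_l(position, orientation=None, max_speed=150, threshold=None): straight line of the TCP; orientation=None keeps the orientation; max_speed is the mean speed in mm/s. With threshold (N) it stops when the force on the tool has changed by that much, and returns True; else False.
- manip.move_j(angles): joint-space move.
- manip.ungrasp() and manip.close_gripper(): open the fingers fully, or close them until they stop; the grip force is fixed at half the most.
- manip.dwell(seconds).
- manip.solve_ik(position, orientation): joint angles nearest the present ones, or None.
- manip.snapshot(name): name is "side" or "top" or "wrist"; returns the picture (400x640x3 uint8, blue, green, red); there is no depth.
- manip.camera_params(name): a dict with "fx", "fy", "cx", "cy" (pixels), "T" (4x4, takes a point from camera to world coordinates). Camera axes: x right, y up, looking along -z (the intrinsics and any distortion apply to the point x, -y, -z); pixel columns grow to the right and rows downward; lengths in mm; the calibration is good to about 2 mm. A picture is of the moment at which its call begins: read the wrist's pose just before it. camera_params takes no time and is no camera call; for the wrist camera it gives the pose at the moment of the call.
A pose or a line that the arm cannot do raises manip.Unreachable and nothing moves.
- manip.job_done(): hands the job in; it is judged then, once.
Trained networks look in the newest picture that a camera, given by its name, has taken for a name from the list of things; names that differ only in an ending like _2 or _b are one class to them, and where a whole thing is asked for, a point or a joint stands for the part that bears it (a point fixed in the world has none). Each returns a list of dicts, best first, with "conf" (0 to 1); they miss things now and then, are a little off and sometimes report something else, mostly with a low value. They report only what shows in the picture. A call takes as long as a camera call.
- manip.boxes_of(camera, target): "extent" ([left, top, right, bottom] in pixels, round what is visible of it).
- manip.landmark_of(camera, target): "pixel" ([column, row] in pixels: a listed point, or the origin of a listed thing).
Readings, each from a call of its own:
- manip.read_clock(): time.
- manip.read_joint_positions(): joint angles.
- manip.read_joint_velocities(): joint speeds.
- manip.read_effort(): joint torques, N m.
- manip.read_eef_pos(): TCP position.
- manip.read_tcp_rot(): TCP orientation.
- manip.read_contact_force(): force on the tool from outside, world axes, zero at the start.
- manip.read_ft_torque(): the same for the moment, N m.
- manip.read_opening(): opening from 0.0 (shut) to 1.0 (fully open).
- manip.read_grasp_force(): force on a finger pad.
Only numpy, scipy, OpenCV 4.12 (cv2) and the standard library are available. Lean on these libraries where they do the work, as an engineer would, in place of code of your own. Each camera call takes 0.05 s, during which the arm holds its last target. There are 200 camera calls.

### The job

At the second-hand stall a customer wants to look into the longer of the two white enamelled utensil dispensers. Unlock its shutter by turning the captive hex nut on its deck by hand, counterclockwise until it stops, then slide the shutter by its bar handle against the spring to half travel and keep it there: finish while still holding it half open, do not let go. Leave the shorter dispenser and the other goods alone.

Things in the scene. Friction and masses are not known exactly. Their poses are not given: they have to be found in the camera images.
- dispenser: the LONG white-enamelled steel utensil dispenser, fixed: 260 mm long (its x), 130 mm wide (y), deck 80 mm up, side rails to 90 mm. Origin: centre of its underside, z up. A bare-steel sprung shutter plate (top face 86 mm up) covers the window at its -x end and slides towards its +x. The nut stands at x = +35 mm, y = 0. Dark ribs on the rails mark the bar's closed, half (longest rib) and full-travel places
- shutter_bar (a point): centre of the shutter's upright steel bar handle: 14 mm thick along the box's x, 60 mm long along y, 32 mm tall (86 to 118 mm above the table; this point at 102 mm). Its axes are the box's. It moves with the shutter; closed, it is at box x = -85 mm, y = 0, 120 mm from the nut
- shutter (a joint): shutter travel in m: 0 closed, 0.06 fully open (towards the box's +x), half travel 0.03. A spring closes it: 4.5 N when closed, rising 150 N/m to 9 N at half and 13.5 N at full travel; let go, it snaps shut. While the nut is locked it moves at most about 6 mm
- nut_mid (a point): middle of the captive hexagonal lock nut, on its vertical axis, 103 mm above the table: 32 mm across flats, 30 mm tall (88 to 118 mm up). The point turns with the nut: two opposite flats face along its x axis, the others at 60 and 120 degrees from it. A dark key (34 x 10 mm) under the hexagon turns with it in the shutter's slot and blocks the shutter while it lies across
- lock_nut (a joint): nut angle in rad about the vertical, growing counterclockwise seen from above: 0 is locked, 1.31 (75 degrees, a firm stop) is free, with the key along the slot; the shutter passes from about 0.9. It turns stiffly (0.06 N m) and stays where it is left; it does not rise
- short_dispenser: the SHORTER white-enamelled dispenser, 190 x 120 mm, deck 65 mm above the table, with a round knob and no nut; leave it alone. Origin: centre of its underside, x along its length; it does not move
- short_shutter (a joint): travel of the shorter dispenser's own sprung shutter in m, 0 closed; it must stay closed
- mug: terracotta mug, 74 mm wide, 85 mm tall, between the near ends of the dispensers; loose, to be left alone. Origin: under it on its axis
- jar: small glass jar with a brass lid, 48 mm wide, 75 mm tall, standing between the two dispensers; loose, to be left alone. Origin: under it on its axis
- bowl: white bowl, 120 mm wide, 50 mm tall, between the far ends of the dispensers; loose, to be left alone. Origin: under it on its axis
- screwdriver: red-handled screwdriver lying near the robot, to its right; loose, to be left alone. Origin: its underside, midway
- wrench: steel wrench lying near the robot, to its left; not needed; loose, to be left alone. Origin: its underside, midway

How it is judged:
By the outcome, as a careful person would: the job done as asked, in the order asked, and still so for the second after the job is handed in, while the arm keeps its last pose, push and grip.
It also fails if it takes over 48 s, if anything falls off the work surface, if the arm or the gripper's body presses on something with over 40 N, if the wrist force passes 120 N, or if a joint passes its speed limit or range.

## Working session

There is one attempt and no reset: what is moved stays moved. The work goes in short steps, each a Python script; the robot and the scene stay as the last script left them, time stands still between calls to the robot, and variables do not carry over. Pictures are saved under pics/ and viewed, at most 10 in all, crops included, and the job is handed in when it is done.

```bash
mkdir -p pics
cat > h.py <<'E'
from bench import manip
import numpy as np, cv2
def ray(cam,px,z,P=None):
    P=P or manip.camera_params(cam); T=np.array(P["T"])
    d=T[:3,:3]@np.array([(px[0]-P["cx"])/P["fx"],-(px[1]-P["cy"])/P["fy"],-1.])
    o=T[:3,3]; return o+d*(z-o[2])/d[2]
E
python3 - <<'E'
from h import *
for c in ("top","side"):
    P=manip.camera_params(c); print(c,{k:(np.round(v,2).tolist() if k=="T" else v) for k,v in P.items()})
    im=manip.snapshot(c); cv2.imwrite(f"pics/{c}0.png",im)
    for n,z in (("dispenser",0),("shutter_bar",102),("nut_mid",103),("short_dispenser",0),("mug",0),("jar",0),("bowl",0)):
        for d in manip.landmark_of(c,n)[:2]: print(n,d["pixel"],round(d["conf"],2),ray(c,d["pixel"],z).round(1))
print(manip.read_clock(),manip.read_tcp_rot())
E
```

```text
top {'fx': 455.2367161784116, 'fy': 455.2367161784116, 'cx': 318.83748229245623, 'cy': 201.81349132825724, 'T': [[-0.02, 1.0, -0.04, 482.73], [-1.0, -0.02, 0.0, -8.05], [0.0, 0.04, 1.0, 1185.2], [0.0, 0.0, 0.0, 1.0]]}
dispenser [229.2, 192.7] 0.8 [560.1 223.6   0. ]
shutter_bar [222.5, 224.5] 0.92 [478.1 220.6 102. ]
shutter_bar [211.5, 174.3] 0.2 [598.4 245.4 102. ]
nut_mid [212.5, 175.7] 0.5 [594.9 242.8 103. ]
short_dispenser [380.5, 187.8] 0.61 [ 564.5 -171.2    0. ]
mug [313.1, 109.4] 0.61 [7.747e+02 3.000e-01 0.000e+00]
mug [312.7, 244.8] 0.58 [420.1   8.8   0. ]
jar [312.8, 109.7] 0.66 [773.9   1.1   0. ]
jar [311.6, 170.8] 0.56 [612.9   7.6   0. ]
bowl [314.6, 109.3] 0.63 [774.8  -3.6   0. ]
side {'fx': 403.8429045642662, 'fy': 403.8429045642662, 'cx': 319.6388431687168, 'cy': 195.88340248461904, 'T': [[-0.96, 0.18, -0.21, 348.11], [-0.27, -0.69, 0.67, 646.64], [-0.02, 0.7, 0.71, 777.17], [0.0, 0.0, 0.0, 1.0]]}
dispenser [285.5, 298.7] 0.77 [557.2 235.1   0. ]
shutter_bar [327.0, 272.6] 0.58 [469.8 212.7 102. ]
nut_mid [266.7, 270.3] 0.59 [586.6 239.7 103. ]
short_dispenser [333.4, 172.3] 0.83 [ 559.6 -184.6    0. ]
mug [372.0, 230.5] 0.91 [412.9  -1.3   0. ]
mug [298.4, 216.8] 0.57 [603.6   3.    0. ]
jar [266.8, 268.8] 0.27 [624.4 173.6  -0. ]
bowl [238.9, 205.4] 0.56 [768.7   5.6   0. ]
0.8 [1.40148283e-05 9.75702651e-01 2.19098921e-01 4.29452433e-06]
```

View pics/top0.png

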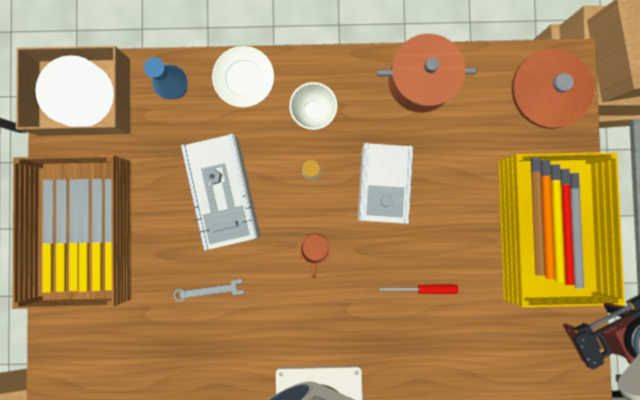

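View pics/side0.png

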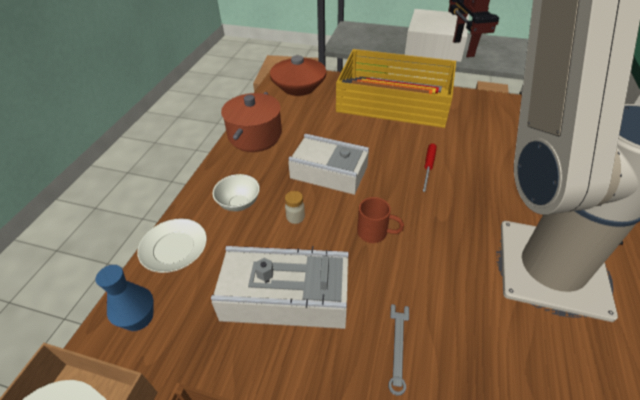

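The long dispenser is at (220,192) in the top picture, its nut near (213,176) and bar near (223,224); they come out 119 mm apart, which fits the 120 mm given. Next is a closer look with the wrist camera.

```bash
cat >> h.py <<'E'
def down(yaw): # closing line (tool y) along world angle yaw
    a=(yaw+np.pi/2)/2; return [0,float(np.cos(a)),float(np.sin(a)),0]
E
python3 - <<'E'
from h import *
q=down(np.radians(11))
print(manip.solve_ik([535,230,330],q))
manip.move_ptp([535,230,330],q)
P=manip.camera_params("wrist"); im=manip.snapshot("wrist"); cv2.imwrite("pics/w0.png",im)
print(np.round(P["T"],2).tolist(),P["fx"],manip.read_joint_positions())
for n,z in (("dispenser",0),("shutter_bar",102),("nut_mid",103)):
    for d in manip.landmark_of("wrist",n)[:2]: print(n,d["pixel"],round(d["conf"],2),ray("wrist",d["pixel"],z,P).round(1))
print(manip.read_clock(),manip.read_eef_pos())
E
```

```text
[ 3.85583116e-01  2.54995347e-01  1.61650859e+00 -4.44089210e-16
  1.27008871e+00  1.93596898e-01]
[[0.98, -0.18, -0.05, 523.19], [0.19, 0.95, 0.24, 294.4], [-0.0, -0.24, 0.97, 491.97], [0.0, 0.0, 0.0, 1.0]] 358.5045092498336 [ 3.84433003e-01  2.55162620e-01  1.61655389e+00 -8.86222957e-05
  1.27008162e+00  1.93573928e-01]
dispenser [330.5, 154.6] 0.86 [554.7 235.7   0. ]
shutter_bar [259.5, 167.8] 0.56 [474.4 218.9 102. ]
nut_mid [371.1, 169.7] 0.9 [595.2 240.2 103. ]
3.9667 [535.17207259 229.56908062 329.91785041]
```

View pics/w0.png

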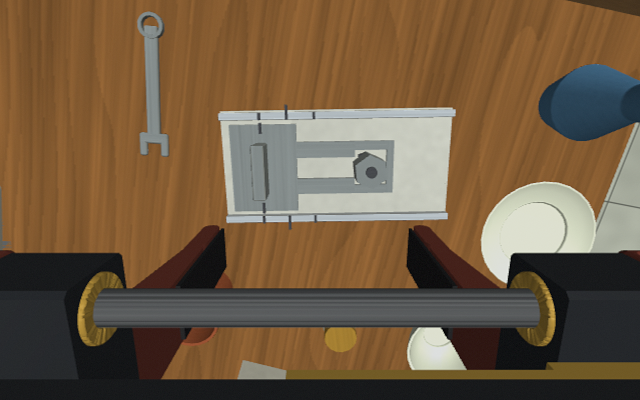

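The wrist picture shows the shutter bar at (260,171), the nut at (371,170) and the box almost in line with the tool. The nut's flats need a magnified crop, and the rail lines give the box yaw.

Run:
```python
from h import *
im=cv2.imread("pics/w0.png")
c=im[135:205,335:415]; cv2.imwrite("pics/nut.png",cv2.resize(c,None,fx=8,fy=8,interpolation=cv2.INTER_CUBIC))
g=cv2.cvtColor(im,cv2.COLOR_BGR2GRAY)
for l in cv2.createLineSegmentDetector().detect(g[90:235,200:480])[0][:,0]:
    a=l[:2]+[200,90]; b=l[2:]+[200,90]
    if np.hypot(*(b-a))<60: continue
    A,B=ray("wrist",a,90),ray("wrist",b,90); d=B-A
    print(a.round(),b.round(),round((np.degrees(np.arctan2(d[1],d[0]))+90)%180-90,2))
```

```text
[318. 221.] [446. 219.] 11.96
[409. 107.] [289. 109.] 11.9
[282. 109.] [219. 111.] 12.12
[445. 211.] [452. 117.] -78.08
[220. 121.] [227. 214.] -78.12
[297. 141.] [393. 139.] 11.89
[444. 213.] [318. 215.] 11.86
[267. 213.] [443. 210.] 11.97
[234. 211.] [228. 126.] -78.13
[391. 192.] [299. 193.] 11.91
```

View pics/nut.png

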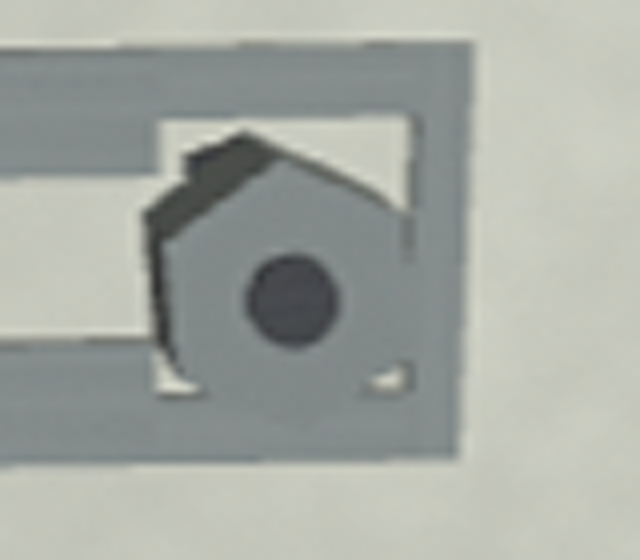

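Run:
```python
from h import *
f=lambda u,v:ray("wrist",(335+u/8-.5,135+v/8-.5),118)[:2]
v=[f(*p) for p in [(178,370),(165,240),(285,160),(410,215),(413,342),(300,420)]]
for a,b in zip(v,v[1:]+v[:1]):
    d=b-a; print(np.hypot(*d).round(1),np.degrees(np.arctan2(d[1],d[0]))%60)
print("hole",f(293,300))
# key/bar check: bar top centre
print("centre",np.mean(v,0))
for t in ((251,144),(267,144),(269,203),(253,203)): print(ray("wrist",t,118).round(1))
for j in (11.9,):
  for y in (-60,-45,-30,-15,0,15,30,45,60,75,90): 
    s=manip.solve_ik([593,240,92],down(np.radians(y))); print(y,None if s is None else np.round(s,2))
```

```text
17.6 48.11504100013241
18.7 45.33862982504107
18.2 47.512129501769735
17.0 44.995633047418266
18.0 46.942849431644476
17.8 48.510293904593766
hole [592.89515077 240.19865705]
centre [592.4917594  241.22544764]
[463.9 245.2 118. ]
[480.2 248.4 118. ]
[492.3 186.2 118. ]
[475.3 182.9 118. ]
-60 [ 0.37  0.61  1.67 -0.    0.86  1.41]
-45 [ 0.37  0.61  1.67 -0.    0.86  1.15]
-30 [ 0.37  0.61  1.67 -0.    0.86  0.89]
-15 [ 0.37  0.61  1.67 -0.    0.86  0.63]
0 [ 0.37  0.61  1.67 -0.    0.86  0.37]
15 [ 0.37  0.61  1.67 -0.    0.86  0.1 ]
30 [ 0.37  0.61  1.67 -0.    0.86 -0.16]
45 [ 0.37  0.61  1.67 -0.    0.86 -0.42]
60 [ 0.37  0.61  1.67 -0.    0.86 -0.68]
75 [ 0.37  0.61  1.67 -0.    0.86 -0.94]
90 [ 0.37  0.61  1.67 -0.    0.86 -1.2 ]
```

Hexagon edges come out at 17–18.7 mm (true 18.5) and about 47° mod 60, so the grip yaws are 17°, 77° or −43°. The box yaw is 11.9°. I'll grip at −43° and turn towards 32°.

Run:
```python
from h import *
y=-43
manip.move_ptp([593.3,240.7,170],down(np.radians(y)))
print("hit",manip.move_l([593.3,240.7,92],max_speed=80,threshold=8), manip.read_eef_pos())
manip.close_gripper()
print(manip.read_opening()*88,manip.read_grasp_force(),np.round(manip.read_contact_force(),1),np.round(manip.read_ft_torque(),2),manip.read_clock())
p=manip.read_eef_pos()
for k in (10,25,40,55,70):
    manip.move_l([593.3,240.7,92],down(np.radians(y+k)),max_speed=60)
    print(k,np.round(manip.read_contact_force(),1),np.round(manip.read_ft_torque(),2),round(manip.read_opening()*88,1),manip.read_clock())
cv2.imwrite("pics/w1.png",manip.snapshot("wrist"))
```

```text
hit False [593.74333804 240.8642563   92.54231199]
31.697093572138975 29.981211447194056 [-1.2  0.9  0.7] [-0.02  0.04  0.02] 6.875
10 [-2.3  1.8 -0.1] [0.24 0.24 0.1 ] 31.5 7.2
25 [-4.4  4.   2.6] [0.57 0.61 0.05] 31.5 7.6083
40 [-4.7  4.4  4.4] [0.63 0.86 0.01] 31.8 8.0167
55 [-7.4  3.6  4.1] [0.63 0.99 0.08] 31.9 8.425
70 [-6.9  3.9  5.1] [ 0.59  1.17 -0.05] 31.9 8.8333
```

Run:
```python
from h import *
for k in (73,75,77,79,81,83,85):
    manip.move_l([593.3,240.7,92],down(np.radians(-43+k)),max_speed=60); manip.dwell(.1)
    t=manip.read_ft_torque(); print(k,np.round(manip.read_contact_force(),1),np.round(t,2),round(manip.read_opening()*88,1),manip.read_clock())
    if abs(t[2])>.45: break
```

```text
73 [-7.7  2.9  5.1] [ 0.56  1.17 -0.8 ] 31.9 9.2333
```

Torque jumped to 0.8 N m at 73°, which is the stop. I'll press a little further, release, and check the nut and bar from above.

Run:
```python
from h import *
manip.move_l([593.3,240.7,92],down(np.radians(31)),max_speed=60); manip.dwell(.2)
print(np.round(manip.read_ft_torque(),2),np.round(manip.read_contact_force(),1),manip.read_opening()*88)
manip.ungrasp()
manip.move_l([593.3,240.7,175],max_speed=150)
manip.move_ptp([500,222,260],down(np.radians(11.9)))
P=manip.camera_params("wrist"); im=manip.snapshot("wrist"); cv2.imwrite("pics/w2.png",im)
for n,z in (("shutter_bar",102),("nut_mid",103)):
    for d in manip.landmark_of("wrist",n)[:2]: print(n,d["pixel"],round(d["conf"],2),ray("wrist",d["pixel"],z,P).round(1))
print(manip.read_clock())
```

```text
[ 0.64  1.26 -0.95] [-8.5  3.5  5.7] 32.32078894039711
shutter_bar [286.6, 180.0] 0.59 [474.1 218.4 102. ]
nut_mid [364.4, 166.4] 0.65 [540.  245.3 103. ]
nut_mid [418.5, 185.4] 0.61 [592.2 238.6 103. ]
12.0833
```

View pics/w2.png

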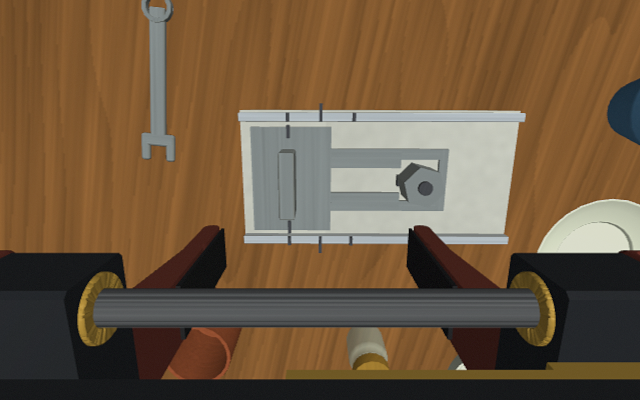

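The nut is turned, with its key (dark, at (398,180)) lying along the slot. The bar is still closed at (287,185), by the closed ribs. Next I'll grip the bar and slide slowly while watching the force.

Run:
```python
from h import *
a=np.radians(11.9); u=np.array([np.cos(a),np.sin(a),0]); q=down(a)
b=np.array([475.2,217,92.]); np.save("b.npy",b)
manip.move_ptp((b+[0,0,60]).tolist(),q)
print("hit",manip.move_l(b.tolist(),max_speed=80,threshold=8),manip.read_eef_pos())
f0=np.array(manip.read_contact_force())
manip.close_gripper(); print(manip.read_opening()*88,manip.read_grasp_force())
for s in (0,-1,-2,0,1,2,3,4,6,9,12):
    manip.move_l((b+s*u).tolist(),q,max_speed=40); manip.dwell(.1)
    print(s,np.dot(np.array(manip.read_eef_pos())-b,u).round(2),np.dot(np.array(manip.read_contact_force())-f0,u).round(2),np.round(manip.read_contact_force(),1))
print(f0,manip.read_opening()*88,manip.read_clock())
```

```text
hit False [475.53479902 217.14501015  92.30911479]
13.531893431808117 30.002129673957825
0 -0.39 -4.9 [-4.8 -0.7  4.2]
-1 -0.78 -2.19 [-2.1 -0.7  0.9]
-2 -0.79 5.25 [ 5.3  0.4 -7.6]
0 -0.74 -4.57 [-4.7  0.5  2.2]
1 0.37 -4.87 [-4.8 -0.6  4.1]
2 1.51 -5.56 [-5.6 -0.3  3.4]
3 2.58 -4.01 [-3.9 -0.6  2.8]
4 3.63 -4.09 [-4.1 -0.2  3.8]
6 5.63 -5.19 [-5.  -1.1  3.3]
9 8.52 -5.94 [-5.7 -1.5  2.8]
12 11.43 -4.99 [-4.9 -0.9  4.2]
[ 0.11777988 -0.40646345  0.5088633 ] 13.839204849926826 18.475
```

The stop is felt at −0.8 mm and the shutter passes 6 mm freely, so it is unlocked. Half travel is then at an actual +29.2 mm.

Run:
```python
from h import *
a=np.radians(11.9); u=np.array([np.cos(a),np.sin(a),0]); q=down(a); b=np.load("b.npy")
c=29.8
manip.move_l((b+c*u).tolist(),q,max_speed=25); manip.dwell(.3)
for i in range(2):
    s=np.dot(np.array(manip.read_eef_pos())-b,u); print(c,s,np.round(manip.read_contact_force(),1))
    c+=29.2-s; manip.move_l((b+c*u).tolist(),q,max_speed=20); manip.dwell(.3)
print(np.dot(np.array(manip.read_eef_pos())-b,u),manip.read_opening()*88,manip.read_grasp_force(),manip.read_clock())
im=manip.snapshot("side"); 
S=cv2.resize(im[215:345,195:370],None,fx=4,fy=4,interpolation=cv2.INTER_CUBIC)
w=manip.snapshot("wrist"); cv2.imwrite("pics/w3.png",w); cv2.imwrite("pics/s3.png",S)
```

```text
29.8 28.538105525064637 [-8.  -1.   6.7]
30.461894474935363 29.101184354433304 [-8.8 -1.4  6.7]
29.128586733133833 13.859860798473582 30.009984076023102 20.7333
```

View pics/s3.png

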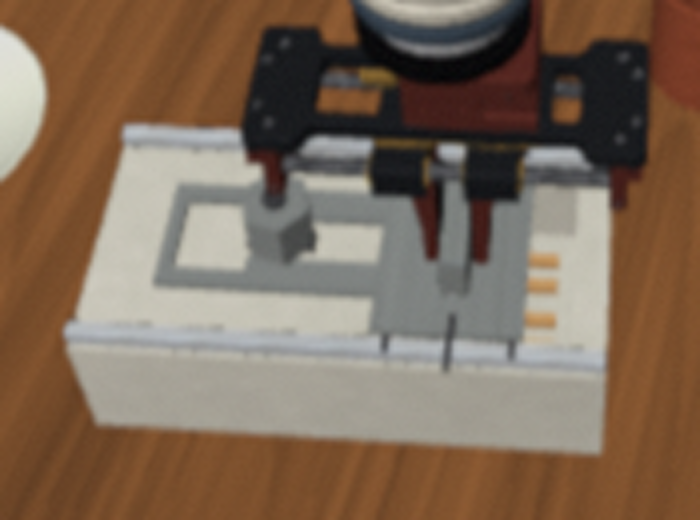

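View pics/w3.png

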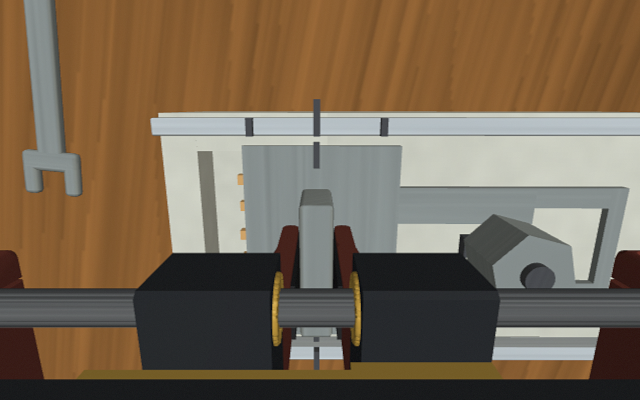

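Both pictures show the bar between the fingers and in line with the longest rib (wrist picture, column 317; side crop, about (450,330)). The 9 N spring force agrees, so I'm handing in.

```bash
python3 -c "
from bench import manip
print(manip.job_done())"
```

```text
the job is handed in; nothing more can be done
None
```

The longer dispenser's nut is turned counterclockwise to its stop, and I handed in with the gripper still holding the shutter at half travel, at about 21 s of the 48 s allowed; the verdict was not shown.

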